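# Free the seized bench dog and butt the heel block to the stop

### The job

The tall square bench dog has swollen tight in its hole in the planing board and is in the way. Work it loose by rocking it back and forth along the row of holes while you ease it up, without heaving the board itself up off the bench (only its weight holds it down), and put the dog in the open tool tray. Then slide the heel block along the board until its end sits flush and square against the low stop batten, and let go of it. Leave the spokeshave and the cork sanding block on the board where they lie.

Things in the scene. Friction and masses are not known exactly. Their poses are not given: they have to be found in the camera images.
- dog_mid (a point): Bench dog of dark wood, 96 mm long, upright in its hole in the planing board; this point is on its axis half-way up, 48 mm above its foot and 12 mm above the board while stuck. Its z runs up along it, x across the board, y along the row of holes. Above the board it is 26 (x) by 22 (y) by 60 mm high: grip it there across x. Below is a shank 36 mm deep, 20 mm wide in y, its x flanks tapering downwards.
- hole_mouth (a point): Centre of the dog's hole, at the board's top face; axes as the board's. The hole is 28 mm long in y, so the dog can rock some 10 degrees either way along y, turning about a point 14 mm below this one. Across, in x, the wood pinches the shank: straight up it takes 100 N or more, which lifts the board first.
- dog_head (a point): Point on the dog's axis 46 mm above the board while stuck (14 mm below its top): a good place to grip it.
- dog_tight (a point): Where the dog is pinched, on its axis 22 mm above its foot: it rocks about this point. Turning it takes up to 2 N m: tilt the gripper along with it, as pushing the head sideways alone takes up to 35 N; while it is turning, a light pull brings it up 1 or 2 mm a sweep. It stays where it is left, gets easier as it rises and is quite loose after some 10 mm.
- stop_face (a point): Low stop batten, 18 mm high and 110 mm wide across the board, fixed near the end of the row: this point is the middle of its working face, 9 mm above the board's top and 95 mm from the hole's centre. Its y points along the row into the batten (the block comes from -y), x across the board, z up.
- block_mid (a point): Neck-heel block, pale wood, 60 (x, across) by 120 (y, along the row) by 32 mm high, about 0.17 kg, lying loose on the board on the other side of the dog from the stop; this point is its very centre, 16 mm above the board's top. Its y points towards the stop.
- block_nose (a point): Middle of the block's end face that looks to the stop (60 mm along y from its centre).
- tray_in (a point): Centre of the inner floor of the open plywood tool tray, 7 mm above the bench; the tray is 220 (its x) by 160 (its y) by 40 mm high outside, walls 7 mm. It stands on one side of the planing board or the other; a closed plywood case with a handle on its lid, nearly the same size, stands on the other side.
- dog: The same bench dog; origin at the middle of its foot.
- block: The same block; origin at the middle of its underside.
- board (a joint): How far the planing board is lifted off the bench, in m (0: down, as it should stay). The board is thick wood, 280 mm across by 400 mm along the row of holes (z up) and 60 mm thick, its top 60 mm above the bench. It is held sideways by pegs in the bench but only its weight, about 4 kg, holds it down: a straight upward pull of some 40 N lifts it with the dog in it. The other holes are plugged flush.
- spokeshave: Spokeshave, 230 mm long, 25 mm high, lying along the board's far edge (its middle some 113 mm from the row); leave it alone.
- sander: Cork sanding block, 77 by 36 by 28 mm high, on the board's near edge (some 115 mm from the row); leave it alone.

How it is judged:
On the way, in this order (a step that is already met when the one before it is completed fails the run):
1. the bench dog is right out of its hole (z of dog in the frame of hole_mouth above 0.004 m), for 0.2 s.
2. the bench dog rests, released, in the tool tray (x of dog_mid in the frame of tray_in between -0.1 and 0.1 m and y of dog_mid in the frame of tray_in between -0.07 and 0.07 m and z of dog_mid in the frame of tray_in below 0.06 m and linear speed of dog below 0.02 m/s and contact force between the fingers and dog below 0.2 N), for 0.3 s.
3. the heel block lies flush and square against the stop (y of block_nose in the frame of stop_face between -0.002 and 0.002 m and x of block_nose in the frame of stop_face between -0.025 and 0.025 m and angle between the y axis of block_nose and the y axis of stop_face, either way round below 0.035 rad and angle between block_mid's own z axis and vertical below 0.05 rad and z of block_nose in the frame of stop_face between 0.003 and 0.011 m and linear speed of block below 0.01 m/s), for 0.2 s.
At the end, for the whole second after the job is handed in: The bench dog is at rest in the tool tray (its middle within the tray's walls, less than 60 mm above its floor) and the heel block lies flat on the board at rest, its end within 2 mm of the stop's face, square to it within 2 degrees and within 25 mm of its middle; both are released (all of step 2 and all of step 3 and contact force between the fingers and block below 0.2 N); the robot touches nothing.
It fails at once if the planing board is heaved up off the bench (by more than 3 mm) (value of joint board above 0.003 m).
It fails at once if the spokeshave or the sanding block is disturbed (moved by more than 20 mm) (distance of any of spokeshave, sander from where it was at the start of the episode above 0.02 m).
It also fails if it takes over 64 s, if anything falls off the work surface, if the arm or the gripper's body presses on something with over 40 N, if the wrist force passes 120 N, or if a joint passes its speed limit or range.

### The arm

A 6-joint arm with a two-finger parallel gripper is mounted at the origin on the work surface. World frame = base frame: x ahead of the robot, y to its left, z up, the work surface at z = 0. Lengths are in m, angles in rad, forces in N, time in s.
With the tool pointing down it reaches from about 0.35 to 0.775 m from the base axis. Payload 5.5 kg.
Tool frame: the origin (TCP) lies at the very end of the fingers, on their centre line; the grasp point (between the pads) lies 19 mm behind it; z points along the fingers, y is the direction in which the jaws open and shut (so a half turn about z gives the same grasp; the last joint's range is limited). The gripper opens to 85 mm and grips with 20 to 120 N. Pads are 22 mm wide; open, the fingers measure 114 mm over their backs; the gripper's body (76 mm by 85 mm) begins 54 mm behind the grasp point. The pads swing forward as they close: fully open they stand 13 mm farther back than shut.
Start: joints at [1.026, 0.313, 0.046, 1.304, 0, 1.431], TCP at [0.226, 0.529, 0.231] pointing down, gripper open.
Joint ranges: [-2.76, 2.76], [-0.86, 1.69], [-1.03, 1.26], [-2.2, 2.34], [-1.47, 1.5], [-3.14, 3.14]. Speed limits (rad/s): [2.57, 2.57, 3.14, 3.14, 3.14, 3.14].

### API

Orientations are given as a unit quaternion [w, x, y, z].
In Python, from workcell import get_state, vision, workorder, silhouettes, tip_of gives the robot as it stands.
- The arm moves only by the shell command python3 -m inch 'ROWS' [FORCE]. ROWS is JSON, a list of rows, each a list of 7 numbers: the shift along the tool's x, y, z in cm, then the turn, a rotation vector about the tool's x, y, z in degrees, then the finger opening in cm, from 0 to 8.54. In form: [[dx, dy, dz, rx, ry, rz, hand], ...]. A call has 1 to 5 rows; each row shifts and turns the commanded pose from where the row before left it, along the tool's axes as they then stand; what a row does not reach is not made up. A row lasts 1/10 s, in which the tool goes at most 50 mm and 8.59 degrees, less where a joint would pass 70% of its speed; a pose out of reach is approached as far as the arm can. A call with a gripper value outside its range is refused whole. The fingers move at their own pace and stop on an object; FORCE is the grip in N (left out, the last holds). Time passes only in rows, so rows that do not move let the fingers close. It gives the time, the measured TCP pose, the force and the opening at its end, in the units of the state.
- get_state(): the state, without advancing time (a new reading comes with each control period).
- vision.read_camera(name): name is "scene" or "side" or "wrist"; returns a dict with "pixels" (384x512x3 uint8, red, green, blue), "depth" (384x512 float32, m along the optical axis (not along the pixel's ray), 0 where there is no reading), "mtx" (3x3 intrinsics, pixels), "T" (4x4, takes a point from camera to world coordinates); the wrist camera has in their place "tool_from_camera" (4x4, takes a point from camera to tool coordinates, whose origin is the TCP and whose axes are the flange's). Camera axes: x right, y up, looking along -z (the intrinsics and any distortion apply to the point x, -y, -z); pixel columns grow to the right and rows downward; lengths in m; the calibration is good to about 2 mm. A picture is of the moment at which its call begins: read the wrist's pose just before it.
- workorder.hand_in(): hands the job in, once; it reports no verdict.
Trained networks look in a picture, given as the dict that the camera call returned (one of the last four; its "shot" number tells which), for a name from the list of things; names that differ only in an ending like _2 or _b are one class to them, and where a whole thing is asked for, a point or a joint stands for the part that bears it (a point fixed in the world has none). Each returns a list of dicts, best first, with "confidence" (0 to 1); they miss things now and then, are a little off and sometimes report something else, mostly with a low value. They report only what shows in the picture. A call takes as long as a camera call.
- silhouettes(picture, label): "mask" (384x512 bool, what is visible of it) and "location" ([column, row] in pixels, amid what is visible of it).
- tip_of(picture, label): "location" ([column, row] in pixels: a listed point, or the origin of a listed thing).
The state is a dict: "clock": time; "joint_pos": joint angles; "qvel": joint speeds; "tau": joint torques, N m; "tcp_pos": TCP position; "orientation": TCP orientation; "wrist_force": force on the tool from outside, world axes, zero at the start; "ft_torque": the same for the moment, N m; "finger_gap": finger opening in m.
Only numpy, scipy, OpenCV 4.12 (cv2) and the standard library are available. Lean on these libraries where they do the work, as an engineer would, in place of code of your own. Each camera call takes 0.05 s, during which the arm holds its last target.

## Working session

There is one attempt and no reset: what is moved stays moved. The work goes in short steps, Python scripts to look and compute and a shell command to move; the robot and the scene stay as the last step left them, time stands still between calls to the robot, and variables do not carry over. Pictures are saved under pics/ and viewed, and the job is handed in when it is done.

```bash
mkdir -p pics; ls; cat > h.py <<'E'
import numpy as np, cv2
from scipy.spatial.transform import Rotation as R
from workcell import get_state, vision, workorder, silhouettes, tip_of
def world(c,px,depth=None,z=None,T=None):
    T=c["T"] if T is None else T
    T=np.array(T);K=np.array(c["mtx"])
    u,v=px
    d=np.array([(u-K[0,2])/K[0,0],-(v-K[1,2])/K[1,1],-1.0])
    if z is not None:
        w=T[:3,:3]@d; return T[:3,3]+w*(z-T[2,3])/w[2]
    return T[:3,:3]@(d*depth)+T[:3,3]
def wT(s,c):
    A=np.eye(4);q=s["orientation"];A[:3,:3]=R.from_quat([q[1],q[2],q[3],q[0]]).as_matrix();A[:3,3]=s["tcp_pos"]
    return A@np.array(c["tool_from_camera"])
def save(c,n): cv2.imwrite("pics/"+n,cv2.cvtColor(c["pixels"],cv2.COLOR_RGB2BGR))
E
python3 - <<'E'
from h import *
np.set_printoptions(precision=4,suppress=True)
s=get_state();print({k:np.round(v,3) for k,v in s.items()})
for n in ["scene","side"]:
    c=vision.read_camera(n);save(c,n+"0.png")
    print(n,c["mtx"],c["T"], [k for k in c])
    for l in ["dog_mid","hole_mouth","dog_head","stop_face","block_mid","block_nose","tray_in"]:
        try: r=tip_of(c,l)
        except Exception as e: print(l,e);continue
        for q in r[:2]:
            u,v=q["location"];d=c["depth"][int(round(v)),int(round(u))]
            print(l,np.round(q["location"],1),round(q["confidence"],2),world(c,(u,v),depth=d))
E
```

```text
pics
{'clock': np.float64(0.0), 'joint_pos': array([1.026, 0.314, 0.045, 1.304, 0.   , 1.431]), 'qvel': array([ 0.001,  0.002, -0.001,  0.001,  0.001, -0.001]), 'tau': array([  0.001, -48.063,  29.853,   0.019,  -0.   ,  -0.   ]), 'tcp_pos': array([0.226, 0.528, 0.23 ]), 'orientation': array([-0.   ,  0.201,  0.98 , -0.001]), 'wrist_force': array([ 0.507,  0.66 , -0.277]), 'ft_torque': array([-0.019,  0.012,  0.021]), 'finger_gap': np.float64(0.085)}
scene [[424.5702   0.     254.2294]
 [  0.     424.5702 190.183 ]
 [  0.       0.       1.    ]] [[ 0.3596 -0.6834  0.6353  1.2727]
 [ 0.9331  0.2643 -0.2439 -0.2699]
 [-0.0012  0.6805  0.7327  0.8814]
 [ 0.      0.      0.      1.    ]] ['pixels', 'depth', 'mtx', 'T', 'shot']
dog_mid [273.1 180.8] 0.82 [0.5813 0.0474 0.0993]
dog_mid [109.3 239.9] 0.66 [ 0.5425 -0.3836  0.007 ]
hole_mouth [273.8 186. ] 0.82 [0.5797 0.0508 0.0771]
stop_face [304.9 170. ] 0.68 [0.5534 0.1534 0.0751]
block_mid [228.7 201.8] 0.6 [ 0.6011 -0.08    0.0909]
block_nose [251.3 194.8] 0.7 [ 0.5994 -0.0194  0.091 ]
tray_in [106.9 237.7] 0.62 [ 0.5328 -0.3884  0.0064]
side [[365.3698   0.     258.903 ]
 [  0.     365.3698 186.4543]
 [  0.       0.       1.    ]] [[ 0.8039  0.4204 -0.4207  0.192 ]
 [-0.5945  0.5868 -0.5497 -0.5448]
 [ 0.0157  0.692   0.7217  0.7915]
 [ 0.      0.      0.      1.    ]] ['pixels', 'depth', 'mtx', 'T', 'shot']
dog_mid [232.5 183.3] 0.74 [0.5506 0.0406 0.0895]
hole_mouth [234.3 187. ] 0.91 [0.5567 0.0423 0.07  ]
dog_head [234.3 171.7] 0.77 [0.5626 0.0481 0.1201]
stop_face [213.3 166.7] 0.72 [0.5563 0.1515 0.0628]
block_mid [270.  204.5] 0.59 [ 0.5852 -0.079   0.0916]
block_nose [255.5 195. ] 0.83 [ 0.5737 -0.0322  0.093 ]
tray_in [334.8 325.9] 0.69 [ 0.5338 -0.3829  0.0053]
```

View pics/scene0.png

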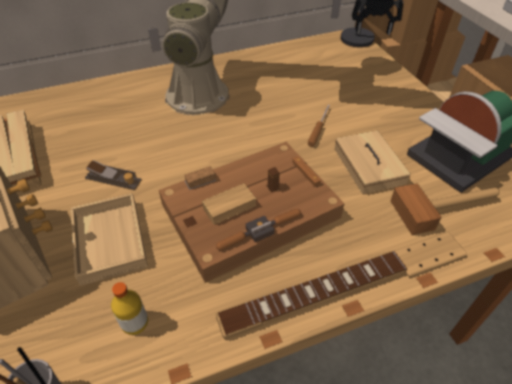

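View pics/side0.png

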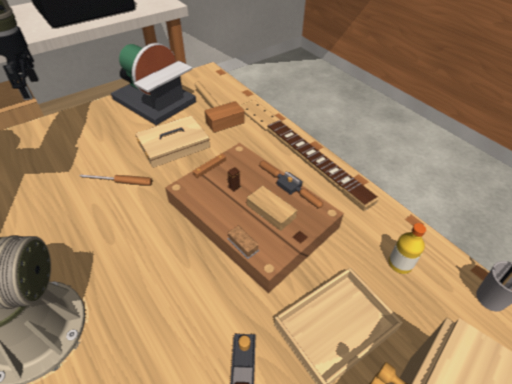

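Scene picture: dog at (273,180), block (229,202), stop batten (305,170), open tray (107,238), closed case at right (370,160). Now I'll measure them precisely.

```bash
python3 - <<'E'
from h import *
np.set_printoptions(precision=4,suppress=True)
for n in ["scene","side"]:
    c=vision.read_camera(n)
    T=np.array(c["T"]);K=np.array(c["mtx"])
    vv,uu=np.mgrid[0:384,0:512];D=c["depth"]
    P=np.stack([(uu-K[0,2])/K[0,0]*D,-(vv-K[1,2])/K[1,1]*D,-D],-1)@T[:3,:3].T+T[:3,3]
    for l,zr in [("dog",(.112,.13)),("block",(.087,.097)),("board",(.055,.065)),("stop_face",(.07,.085)),("tray_in",(.03,.05))]:
        try:r=silhouettes(c,l)
        except Exception as e: print(l,e);continue
        if not r: print(n,l,"none");continue
        m=r[0]["mask"]&(D>0);Q=P[m];Q2=Q[(Q[:,2]>zr[0])&(Q[:,2]<zr[1])]
        print(n,l,round(r[0]["confidence"],2),m.sum(),"zpct",np.percentile(Q[:,2],[2,50,98]),len(Q2))
        if len(Q2)>3:
            rect=cv2.minAreaRect((Q2[:,:2]*1000).astype(np.float32));print("   rect",rect, "med",np.median(Q2,0))
    for l,z in [("dog_mid",.072),("hole_mouth",.06),("dog_head",.106),("dog",.024),("stop_face",.069),("block_mid",.076),("block_nose",.076),("tray_in",.007),("dog_tight",.046)]:
        for q in tip_of(c,l)[:1]:
            print(n,l,round(q["confidence"],2),world(c,q["location"],z=z))
E
```

```text
scene dog 0.7 271 zpct [0.0547 0.0944 0.121 ] 79
   rect ((567.9608154296875, 53.255516052246094), (25.666906356811523, 22.292282104492188), 9.07101058959961) med [0.5702 0.0519 0.1184]
scene block 0.9 1334 zpct [0.0587 0.0902 0.0939] 902
   rect ((593.5477905273438, -76.66478729248047), (63.729248046875, 122.95352172851562), 10.956045150756836) med [ 0.5966 -0.0797  0.0912]
scene board 0.71 12229 zpct [0.0018 0.0588 0.0762] 9431
   rect ((576.1199340820312, -14.609771728515625), (286.21795654296875, 402.1159973144531), 8.263387680053711) med [ 0.6012 -0.0114  0.0592]
scene stop_face 0.86 11523 zpct [0.0079 0.0589 0.0751] 282
   rect ((643.5930786132812, 35.2203369140625), (110.10640716552734, 374.02923583984375), 34.92302703857422) med [0.5613 0.1556 0.0771]
scene tray_in 0.73 5263 zpct [0.0027 0.0075 0.0406] 964
   rect ((539.86474609375, -383.6988220214844), (160.1980743408203, 222.37330627441406), 87.40459442138672) med [ 0.5735 -0.3913  0.0379]
scene dog_mid 0.64 [0.5596 0.0546 0.072 ]
scene hole_mouth 0.73 [ 0.5826 -0.0806  0.06  ]
scene dog_head 0.83 [0.5634 0.06   0.106 ]
sce
[... 910 characters left out ...]
5078125, 11.252288818359375), (218.43955993652344, 324.8218994140625), 1.9713577032089233) med [0.5466 0.1543 0.0777]
side tray_in 0.58 8172 zpct [0.0043 0.0078 0.0412] 1402
   rect ((534.4995727539062, -384.0512390136719), (160.34532165527344, 221.57940673828125), 87.67559814453125) med [ 0.5102 -0.4015  0.0392]
side dog_mid 0.68 [0.5645 0.0474 0.072 ]
side hole_mouth 0.73 [0.5649 0.062  0.06  ]
side dog_head 0.82 [0.5723 0.0625 0.106 ]
side dog 0.81 [0.5599 0.0436 0.024 ]
side stop_face 0.92 [0.5564 0.1563 0.069 ]
side block_mid 0.76 [ 0.5964 -0.0755  0.076 ]
side block_nose 0.67 [ 0.5876 -0.0225  0.076 ]
side tray_in 0.8 [ 0.5348 -0.3843  0.007 ]
side dog_tight 0.83 [0.5635 0.0552 0.046 ]
```

```bash
cat >> h.py <<'E'
def goto(pos,yaw_toolx=None,quat=None,tilt=0):
    """print tool-frame shift (cm) and rotvec (deg) from measured pose to target. yaw: angle(deg) of tool y axis in world, tool down"""
    s=get_state();q=s["orientation"];A=R.from_quat([q[1],q[2],q[3],q[0]])
    print("tcp",np.round(s["tcp_pos"],4),"z",np.round(A.as_matrix()[:,2],3),"y yaw",np.round(np.degrees(np.arctan2(A.as_matrix()[1,1],A.as_matrix()[0,1])),2),"f",np.round(s["wrist_force"],1),"gap",round(float(s["finger_gap"]),4),"t",round(float(s["clock"]),2))
    if pos is not None: print("shift cm",np.round(A.inv().apply(np.array(pos)-s["tcp_pos"])*100,2))
    if yaw_toolx is not None:
        t=np.radians(yaw_toolx);y=np.array([np.cos(t),np.sin(t),0]);z=np.array([0,0,-1.]);x=np.cross(y,z)
        B=R.from_matrix(np.stack([x,y,z],1)); print("rot deg",np.round((A.inv()*B).as_rotvec(degrees=True),2), "shift after rot",None if pos is None else np.round(B.inv().apply(np.array(pos)-s["tcp_pos"])*100,2))
E
python3 -m inch '[[-4.15,-2.53,0.2,0,0,0,8.5],[-4.15,-2.53,0.2,0,0,0,8.5],[-4.15,-2.53,0.2,0,0,0,8.5],[-4.15,-2.53,0.2,0,0,0,8.5],[-4.15,-2.53,0.2,0,0,0,8.5]]' 40
python3 -m inch '[[-4.15,-2.53,0.2,0,0,0,8.5],[-4.15,-2.53,0.2,0,0,0,8.5],[-4.15,-2.53,0.2,0,0,0,8.5],[-4.15,-2.53,0.2,0,0,0,8.5],[-4.15,-2.53,0.2,0,0,0,8.5]]'
python3 -c "
from h import *
goto((.5645,.0533,.2),8.4)"
```

```text
clock: 2.8
tcp_pos: [0.3681, 0.329, 0.2214]
orientation: [0.0, 0.201, 0.98, 0.0]
wrist_force: [-0.1, -0.1, 0.5]
finger_gap: 0.085
clock: 3.3
tcp_pos: [0.5093, 0.1307, 0.2115]
orientation: [0.0, 0.201, 0.98, 0.0]
wrist_force: [-0.1, 0.5, 0.5]
finger_gap: 0.0845
tcp [0.5093 0.1307 0.2115] z [ 0.001  0.    -1.   ] y yaw 66.8 f [-0.1  0.5  0.5] gap 0.0845 t 3.3
shift cm [-8.13 -4.94  1.15]
rot deg [5.00e-02 2.00e-02 5.84e+01] shift after rot [-8.47  4.33  1.15]
```

```bash

python3 -m inch '[[-2.7,-1.65,0,0,0,0,8.5],[-2.7,-1.65,0,0,0,0,8.5],[-2.7,-1.65,0,0,0,0,8.5],[0,0,0,0,0,8.4,8.5],[0,0,0,0,0,8.4,8.5]]'
python3 -m inch '[[0,0,0,0,0,8.4,8.5],[0,0,0,0,0,8.4,8.5],[0,0,0,0,0,8.4,8.5],[0,0,0,0,0,8.4,8.5],[0,0,0,0,0,8,8.5]]'
python3 -m inch '[[0,0,0,0,0,0,8.5]]'
python3 - <<'E'
from h import *
np.set_printoptions(precision=4,suppress=True)
goto((.5645,.0533,.2),8.4)
s=get_state();c=vision.read_camera("wrist");save(c,"w1.png");T=wT(s,c);print(T)
K=np.array(c["mtx"]);vv,uu=np.mgrid[0:384,0:512];D=c["depth"]
P=np.stack([(uu-K[0,2])/K[0,0]*D,-(vv-K[1,2])/K[1,1]*D,-D],-1)@T[:3,:3].T+T[:3,3]
np.save("P.npy",P);np.save("D.npy",D)
for l,zr in [("dog",(.112,.13)),("block",(.087,.097))]:
    r=silhouettes(c,l)
    if not r: print(l,"none");continue
    m=r[0]["mask"]&(D>0);Q=P[m];Q2=Q[(Q[:,2]>zr[0])&(Q[:,2]<zr[1])]
    print(l,round(r[0]["confidence"],2),m.sum(),"zpct",np.percentile(Q[:,2],[2,50,98]),len(Q2),cv2.minAreaRect((Q2[:,:2]*1000).astype(np.float32)) if len(Q2)>3 else 0)
E
```

```text
clock: 3.8
tcp_pos: [0.5638, 0.0539, 0.211]
orientation: [-0.0, 0.346, 0.938, 0.0]
wrist_force: [-0.1, 0.0, -0.0]
finger_gap: 0.0853
clock: 4.3
tcp_pos: [0.5633, 0.0552, 0.2113]
orientation: [-0.0, 0.656, 0.755, 0.0]
wrist_force: [-0.6, 0.2, -0.1]
finger_gap: 0.0852
clock: 4.4
tcp_pos: [0.5633, 0.0551, 0.2113]
orientation: [-0.0, 0.654, 0.757, 0.0]
wrist_force: [-0.9, 0.2, 0.0]
finger_gap: 0.0849
tcp [0.5633 0.0551 0.2113] z [ 0.  0. -1.] y yaw 8.38 f [-0.9  0.2  0. ] gap 0.0849 t 4.4
shift cm [-0.2   0.1   1.13]
rot deg [ 0.   -0.   -0.02] shift after rot [-0.2   0.1   1.13]
[[ 0.9893 -0.1395 -0.0433  0.5512]
 [ 0.1461  0.9437  0.2967  0.1319]
 [-0.0005 -0.2999  0.954   0.3526]
 [ 0.      0.      0.      1.    ]]
dog 0.57 1694 zpct [0.047  0.1178 0.1198] 1081 ((564.1975708007812, 55.373226165771484), (26.012523651123047, 21.45000457763672), 8.051615715026855)
block 0.89 7309 zpct [0.0646 0.0904 0.0918] 6356 ((589.845703125, -68.95295715332031), (59.85173416137695, 105.67866516113281), 9.528907775878906)
```

View pics/w1.png

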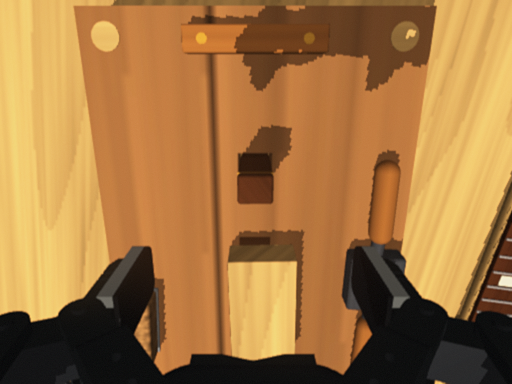

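```bash
python3 - <<'E'
from h import *
P=np.load("P.npy");D=np.load("D.npy")
m=(D>0)&(P[...,2]>.071)&(P[...,2]<.085)&(P[...,1]>.12)&(P[...,1]<.2)&(P[...,0]>.47)&(P[...,0]<.63)
Q=P[m];print("stop",cv2.minAreaRect((Q[:,:2]*1000).astype(np.float32)),np.median(Q[:,2]))
m=(D>0)&(P[...,2]>.055)&(P[...,2]<.065);m[250:]=0
Q=P[m];print("board",cv2.minAreaRect((Q[:,:2]*1000).astype(np.float32)),np.median(Q[:,2]))
goto((.5642,.0552,.087))
E
```

```text
stop ((549.0067138671875, 158.63339233398438), (110.16656494140625, 20.073129653930664), 8.421517372131348) 0.076709267662627
board ((560.5546264648438, 79.52531433105469), (281.49261474609375, 210.01759338378906), 8.396818161010742) 0.058718101088941266
tcp [0.5633 0.0552 0.2113] z [ 0.  0. -1.] y yaw 8.57 f [-0.2  0.2 -0.3] gap 0.0851 t 4.55
shift cm [-1.000e-02  9.000e-02  1.243e+01]
```

```bash

python3 -m inch '[[0,0.1,4,0,0,0,8.5],[0,0,4,0,0,0,8.5],[0,0,2.4,0,0,0,8.5],[0,0,2,0,0,0,8.5],[0,0,0,0,0,0,3.5]]' 110
python3 -m inch '[[0,0,0,0,0,0,2.4],[0,0,0,0,0,0,2.0],[0,0,0,0,0,0,2.0],[0,0,0,0,0,0,2.0],[0,0,0,0,0,0,2.0]]' 110
python3 -c "
from h import *
goto((.5642,.0552,.087),8.4)"
```

```text
clock: 5.05
tcp_pos: [0.5618, 0.0554, 0.0843]
orientation: [-0.002, 0.653, 0.758, -0.002]
wrist_force: [-0.9, -0.1, 0.1]
finger_gap: 0.0727
clock: 5.55
tcp_pos: [0.5652, 0.0553, 0.0891]
orientation: [0.001, 0.653, 0.757, 0.001]
wrist_force: [-1.5, 0.0, 5.7]
finger_gap: 0.0245
tcp [0.5652 0.0553 0.0891] z [ 0.003 -0.    -1.   ] y yaw 8.42 f [-1.5  0.   5.7] gap 0.0245 t 5.55
shift cm [ 0.01 -0.1   0.21]
rot deg [0.15 0.03 0.02] shift after rot [ 0.01 -0.1   0.21]
```

```bash

python3 -m inch '[[-0.22,0,0,0,3,0,2.0],[-0.22,0,0,0,3,0,2.0],[0,0,0,0,0,0,2.0]]' 110
python3 -c "
from h import *
print(get_state()['ft_torque'])
goto(None,8.4)"
```

```text
clock: 5.85
tcp_pos: [0.5659, 0.0509, 0.0891]
orientation: [-0.04, 0.653, 0.756, 0.036]
wrist_force: [-1.9, 3.1, 7.6]
finger_gap: 0.0248
[0.56863201 0.38919639 0.02331839]
tcp [0.5659 0.0509 0.0891] z [-0.013  0.107 -0.994] y yaw 8.35 f [-1.9  3.1  7.6] gap 0.0248 t 5.85
rot deg [ 0.16 -6.17 -0.05] shift after rot None
```

```bash

python3 -m inch '[[0.22,0,-0.05,0,-3,0,2.0],[0.22,0,-0.05,0,-3,0,2.0],[0.22,0,-0.05,0,-3,0,2.0],[0.22,0,-0.05,0,-3,0,2.0],[0.18,0,-0.02,0,-2.5,0,2.0]]' 110
python3 -c "
from h import *
print(get_state()['ft_torque'])
goto(None,8.4)"
python3 -m inch '[[-0.22,0,-0.05,0,3,0,2.0],[-0.22,0,-0.05,0,3,0,2.0],[-0.22,0,-0.05,0,3,0,2.0],[-0.22,0,-0.05,0,3,0,2.0],[-0.22,0,-0.05,0,3,0,2.0]]' 110
python3 -c "
from h import *
print(get_state()['ft_torque'])
goto(None,8.4)"
```

```text
clock: 6.35
tcp_pos: [0.5643, 0.061, 0.0896]
orientation: [0.058, 0.652, 0.755, -0.049]
wrist_force: [3.5, -3.0, -7.9]
finger_gap: 0.0245
[ 0.05953291 -0.65718368  0.08222315]
tcp [0.5643 0.061  0.0896] z [ 0.024 -0.149 -0.989] y yaw 8.39 f [ 3.5 -3.  -7.9] gap 0.0245 t 6.35
rot deg [ 0.12  8.66 -0.02] shift after rot None
clock: 6.85
tcp_pos: [0.5658, 0.0511, 0.0917]
orientation: [-0.043, 0.652, 0.756, 0.039]
wrist_force: [4.4, 3.0, -14.2]
finger_gap: 0.0244
[-0.13613665 -1.27950077 -0.0992897 ]
tcp [0.5658 0.0511 0.0917] z [-0.015  0.115 -0.993] y yaw 8.45 f [  4.4   3.  -14.2] gap 0.0244 t 6.85
rot deg [ 0.1  -6.65  0.06] shift after rot None
```

```bash

python3 -m inch '[[0.22,0,-0.05,0,-3,0,2.0],[0.22,0,-0.05,0,-3,0,2.0],[0.22,0,-0.05,0,-3,0,2.0],[0.22,0,-0.05,0,-3,0,2.0],[0.18,0,-0.02,0,-2.5,0,2.0]]' 110
python3 -m inch '[[-0.22,0,-0.05,0,3,0,2.0],[-0.22,0,-0.05,0,3,0,2.0],[-0.22,0,-0.05,0,3,0,2.0],[-0.22,0,-0.05,0,3,0,2.0],[-0.22,0,-0.05,0,3,0,2.0]]' 110
python3 - <<'E'
from h import *
goto(None,8.4)
for n in ["side","scene"]:
    c=vision.read_camera(n);save(c,n+"1.png")
    T=np.array(c["T"]);K=np.array(c["mtx"]);vv,uu=np.mgrid[0:384,0:512];D=c["depth"]
    P=np.stack([(uu-K[0,2])/K[0,0]*D,-(vv-K[1,2])/K[1,1]*D,-D],-1)@T[:3,:3].T+T[:3,3]
    r=np.radians(8.4);rel=P[...,:2]-np.array([.564,.055])
    X=rel[...,0]*np.cos(r)+rel[...,1]*np.sin(r);Y=-rel[...,0]*np.sin(r)+rel[...,1]*np.cos(r)
    m=(abs(Y)<250)&(Y>-.12)&(Y<.07)&(X>-.12)&(X<-.06)&(P[...,2]<.066)&(P[...,2]>.05)
    print(n,"board z",np.mean(P[m][:,2]),m.sum())
E
```

```text
clock: 7.35
tcp_pos: [0.5645, 0.0611, 0.0935]
orientation: [0.054, 0.652, 0.755, -0.046]
wrist_force: [6.0, -2.5, -15.3]
finger_gap: 0.0243
clock: 7.85
tcp_pos: [0.5662, 0.0504, 0.0963]
orientation: [-0.046, 0.652, 0.756, 0.041]
wrist_force: [6.0, 2.2, -16.7]
finger_gap: 0.0246
tcp [0.5662 0.0504 0.0963] z [-0.016  0.123 -0.992] y yaw 8.44 f [  6.    2.2 -16.7] gap 0.0246 t 7.85
rot deg [ 0.1  -7.11  0.05] shift after rot None
side board z 0.06022723129979918 1218
scene board z 0.059311641420249334 756
```

View pics/side1.png

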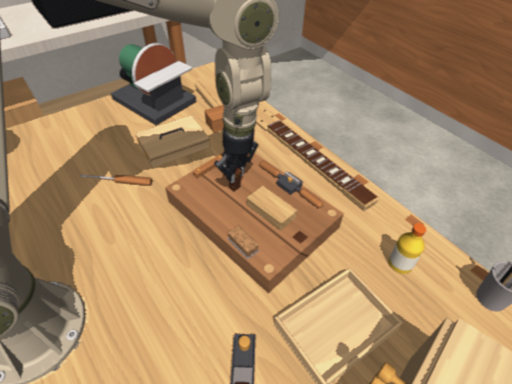

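Board still down at z≈0.060; gripper holds the dog at (235,180). Continue.

```bash

python3 -m inch '[[0.22,0,-0.05,0,-3,0,2.0],[0.22,0,-0.05,0,-3,0,2.0],[0.22,0,-0.05,0,-3,0,2.0],[0.22,0,-0.05,0,-3,0,2.0],[0.18,0,-0.05,0,-2.5,0,2.0]]' 110
python3 -m inch '[[-0.22,0,-0.05,0,3,0,2.0],[-0.22,0,-0.05,0,3,0,2.0],[-0.22,0,-0.05,0,3,0,2.0],[-0.22,0,-0.05,0,3,0,2.0],[-0.22,0,-0.05,0,3,0,2.0]]' 110
python3 -m inch '[[0.22,0,-0.06,0,-3,0,2.0],[0.22,0,-0.06,0,-3,0,2.0],[0.22,0,-0.06,0,-3,0,2.0],[0.22,0,-0.06,0,-3,0,2.0],[0.18,0,-0.05,0,-2.5,0,2.0]]' 110
python3 -m inch '[[-0.22,0,-0.06,0,3,0,2.0],[-0.22,0,-0.06,0,3,0,2.0],[-0.22,0,-0.06,0,3,0,2.0],[-0.15,0,-0.05,0,2,0,2.0],[0,0,0,0,0,0,2.0]]' 110
python3 - <<'E'
from h import *
goto(None,8.4)
c=vision.read_camera("side");save(c,"side2.png")
cv2.imwrite("pics/side2c.png",cv2.resize(cv2.cvtColor(c["pixels"][120:260,150:350],cv2.COLOR_RGB2BGR),None,fx=4,fy=4,interpolation=cv2.INTER_CUBIC))
E
```

```text
clock: 8.45
tcp_pos: [0.5646, 0.0615, 0.1001]
orientation: [0.051, 0.652, 0.756, -0.042]
wrist_force: [2.3, 0.6, -2.1]
finger_gap: 0.0244
clock: 8.95
tcp_pos: [0.5662, 0.0497, 0.1041]
orientation: [-0.049, 0.652, 0.756, 0.044]
wrist_force: [1.1, -0.2, -0.9]
finger_gap: 0.0242
clock: 9.45
tcp_pos: [0.5644, 0.0607, 0.1072]
orientation: [0.048, 0.652, 0.756, -0.039]
wrist_force: [0.9, 1.1, -1.0]
finger_gap: 0.0246
clock: 9.95
tcp_pos: [0.5656, 0.0513, 0.1096]
orientation: [-0.026, 0.654, 0.756, 0.023]
wrist_force: [0.6, -0.5, -0.7]
finger_gap: 0.0244
tcp [0.5656 0.0513 0.1096] z [-0.008  0.069 -0.998] y yaw 8.31 f [ 0.6 -0.5 -0.7] gap 0.0244 t 9.95
rot deg [ 0.1  -3.99 -0.09] shift after rot None
```

View pics/side2c.png

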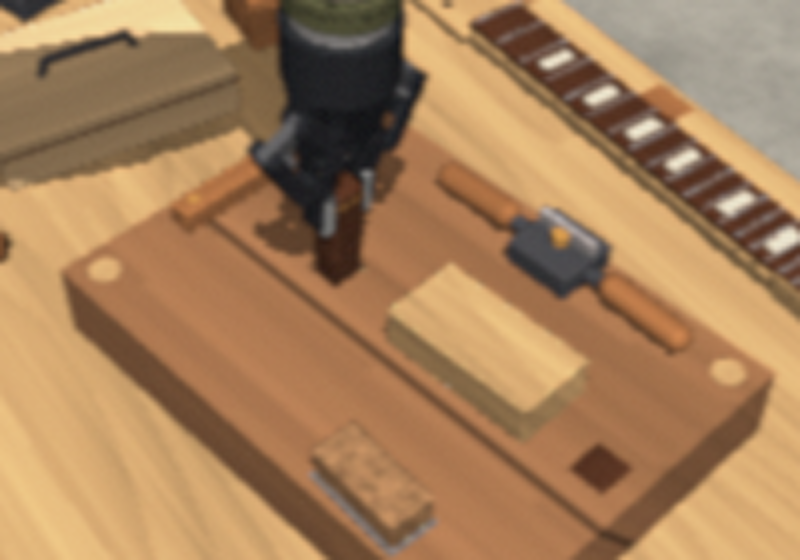

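```bash

python3 -m inch '[[0.25,0,-0.1,0,-4,0,2.0],[0,0,-0.3,0,0,0,2.0],[0,0,-0.3,0,0,0,2.0],[0,0,-0.4,0,0,0,2.0]]' 110
python3 -m inch '[[0,0,-1,0,0,0,2.0],[0,0,-1.5,0,0,0,2.0],[0,0,-2,0,0,0,2.0],[0,0,-2,0,0,0,2.0],[0,0,-2,0,0,0,2.0]]' 110
python3 - <<'E'
from h import *
goto((.535,-.383,.21),87.5)
goto((.535,-.383,.21),-2.5)
print(get_state()["joint_pos"])
c=vision.read_camera("side");save(c,"side3.png")
E
```

```text
clock: 10.4
tcp_pos: [0.564, 0.0551, 0.1204]
orientation: [-0.0, 0.653, 0.757, 0.0]
wrist_force: [-0.6, 0.4, -1.2]
finger_gap: 0.0245
clock: 10.9
tcp_pos: [0.5639, 0.0545, 0.2066]
orientation: [-0.0, 0.654, 0.757, -0.0]
wrist_force: [-0.1, -0.2, -1.1]
finger_gap: 0.0245
tcp [0.5639 0.0545 0.2066] z [-0.001  0.    -1.   ] y yaw 8.38 f [-0.1 -0.2 -1.1] gap 0.0245 t 10.9
shift cm [-42.86  -9.23  -0.35]
rot deg [-1.000e-02 -4.000e-02 -7.912e+01] shift after rot [  0.98 -43.83  -0.34]
tcp [0.5639 0.0545 0.2066] z [-0.001  0.    -1.   ] y yaw 8.38 f [-0.1 -0.2 -1.1] gap 0.0245 t 10.9
shift cm [-42.86  -9.23  -0.35]
rot deg [-0.03 -0.02 10.88] shift after rot [-43.83  -0.98  -0.34]
[-4.55198999e-02  3.04986268e-01 -2.58921991e-02  1.24047224e+00
  2.71757904e-04  1.37909243e+00]
```

View pics/side3.png

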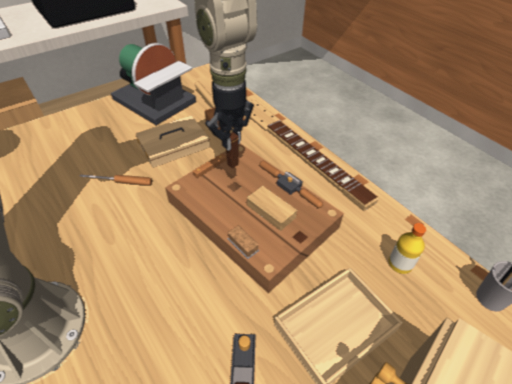

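```bash

python3 -m inch '[[-4.76,-1.03,0,0,0,0,2.0],[-4.76,-1.03,0,0,0,0,2.0],[-4.76,-1.03,0,0,0,0,2.0],[-4.76,-1.03,0,0,0,0,2.0],[-4.76,-1.03,0,0,0,0,2.0]]' 110
python3 -m inch '[[-4.76,-1.03,0,0,0,0,2.0],[-4.76,-1.03,0,0,0,0,2.0],[-4.76,-1.03,0,0,0,0,2.0],[-4.76,-1.03,0,0,0,0,2.0],[0,0,0,0,0,0,2.0]]' 110
python3 - <<'E'
from h import *
goto((.535,-.383,.08),8.4)
c=vision.read_camera("side");save(c,"side4.png")
cv2.imwrite("pics/side4c.png",cv2.resize(cv2.cvtColor(c["pixels"][200:384,230:430],cv2.COLOR_RGB2BGR),None,fx=3,fy=3,interpolation=cv2.INTER_CUBIC))
E
```

```text
clock: 11.45
tcp_pos: [0.5474, -0.19, 0.2053]
orientation: [-0.0, 0.653, 0.757, 0.0]
wrist_force: [0.7, -1.0, -0.1]
finger_gap: 0.0243
clock: 11.95
tcp_pos: [0.5335, -0.389, 0.2038]
orientation: [0.0, 0.656, 0.755, -0.001]
wrist_force: [-0.0, 0.2, -1.5]
finger_gap: 0.0244
tcp [ 0.5335 -0.389   0.2038] z [-0.001 -0.001 -1.   ] y yaw 8.0 f [-0.   0.2 -1.5] gap 0.0244 t 11.95
shift cm [ 0.59  0.24 12.38]
rot deg [-0.05  0.08 -0.4 ] shift after rot [ 0.57  0.23 12.38]
```

View pics/side4c.png

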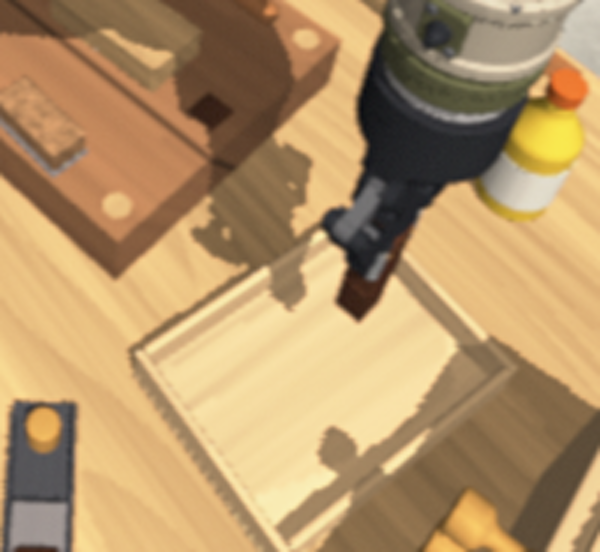

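Dog held over the tray (foot at about (355,310) in the crop). Lower it.

```bash

python3 -m inch '[[0.3,0.1,3.5,0,0,0,2.0],[0.2,0.1,3.5,0,0,0,2.0],[0,0,3,0,0,0,2.0],[0,0,2,0,0,0,2.0],[0,0,0,0,0,0,2.0]]' 110
python3 -m inch '[[0,0,0.3,0,0,0,2.0],[0,0,0.3,0,0,0,2.0]]'
python3 -c "
from h import *
goto((.535,-.383,.08),8.4)"
```

```text
clock: 12.5
tcp_pos: [0.5344, -0.3739, 0.0816]
orientation: [-0.004, 0.653, 0.757, 0.0]
wrist_force: [0.4, 0.2, -1.0]
finger_gap: 0.0243
clock: 12.7
tcp_pos: [0.5375, -0.3775, 0.0809]
orientation: [0.001, 0.653, 0.757, 0.0]
wrist_force: [0.9, -0.6, -1.0]
finger_gap: 0.0245
tcp [ 0.5375 -0.3775  0.0809] z [ 0.002 -0.002 -1.   ] y yaw 8.44 f [ 0.9 -0.6 -1. ] gap 0.0245 t 12.7
shift cm [-0.5  -0.33  0.09]
rot deg [0.11 0.11 0.04] shift after rot [-0.5  -0.33  0.09]
```

```bash

python3 -m inch '[[0,0,0,0,0,0,2.0],[0,0,0.2,0,0,0,2.0],[0,0,0.2,0,0,0,2.0],[0,0,0.2,0,0,0,2.0]]'
python3 -m inch '[[0,0,0.15,0,0,0,2.0],[0,0,0,0,0,0,2.0]]'
python3 -c "
from h import *
goto((.535,-.383,.08),8.4)"
```

```text
clock: 13.1
tcp_pos: [0.5366, -0.3774, 0.0733]
orientation: [0.0, 0.653, 0.757, 0.0]
wrist_force: [-0.1, 0.6, -0.2]
finger_gap: 0.0244
clock: 13.3
tcp_pos: [0.5363, -0.3772, 0.0713]
orientation: [-0.0, 0.653, 0.757, 0.0]
wrist_force: [0.2, -0.1, 0.3]
finger_gap: 0.0246
tcp [ 0.5363 -0.3772  0.0713] z [-0.  0. -1.] y yaw 8.4 f [ 0.2 -0.1  0.3] gap 0.0246 t 13.3
shift cm [-0.55 -0.22 -0.87]
rot deg [-0.01 -0.03 -0.  ] shift after rot [-0.55 -0.22 -0.87]
```

```bash

python3 -m inch '[[0,0,0.1,0,0,0,2.0],[0,0,0,0,0,0,2.0],[0,0,0,0,0,0,3.0],[0,0,0,0,0,0,4.0],[0,0,0,0,0,0,5.5]]'
python3 -m inch '[[0,0,0,0,0,0,7],[0,0,-1.5,0,0,0,7],[0,0,-4,0,0,0,7],[0,0,-4,0,0,0,7],[0,0,-3,0,0,0,7]]'
python3 - <<'E'
from h import *
goto(None,8.4)
c=vision.read_camera("side");save(c,"side5.png")
cv2.imwrite("pics/side5c.png",cv2.resize(cv2.cvtColor(c["pixels"][200:384,230:430],cv2.COLOR_RGB2BGR),None,fx=3,fy=3,interpolation=cv2.INTER_CUBIC))
E
```

```text
clock: 13.8
tcp_pos: [0.5366, -0.3773, 0.0705]
orientation: [0.0, 0.653, 0.757, 0.0]
wrist_force: [-0.6, 0.3, -0.1]
finger_gap: 0.0535
clock: 14.3
tcp_pos: [0.5369, -0.3776, 0.1982]
orientation: [0.001, 0.653, 0.757, 0.0]
wrist_force: [0.9, -0.3, 1.2]
finger_gap: 0.0698
tcp [ 0.5369 -0.3776  0.1982] z [ 0.002 -0.001 -1.   ] y yaw 8.41 f [ 0.9 -0.3  1.2] gap 0.0698 t 14.3
rot deg [0.08 0.09 0.01] shift after rot None
```

View pics/side5c.png

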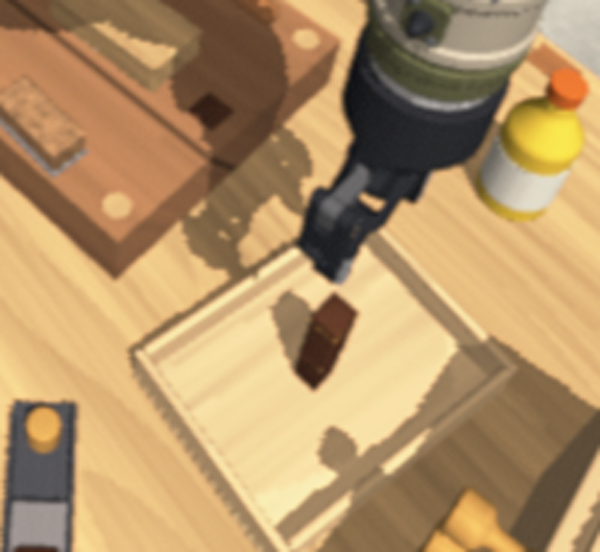

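Dog stands released in the tray (crop (325,340)). On to the block.

```bash
python3 -c "
from h import *
goto((.590,-.097,.20),8.6)"
```

```text
tcp [ 0.5385 -0.379   0.2037] z [ 0.007 -0.006 -1.   ] y yaw 8.41 f [ 0.6 -1.   3.9] gap 0.0702 t 14.35
shift cm [27.15  9.22  0.23]
rot deg [ 0.36  0.43 -0.19] shift after rot [27.12  9.31  0.37]
```

```bash

python3 -m inch '[[4.5,1.5,0,0,0,0,8.5],[4.5,1.5,0,0,0,0,8.5],[4.5,1.5,0,0,0,0,8.5],[4.5,1.5,0,0,0,0,8.5],[4.5,1.5,0,0,0,0,8.5]]'
python3 -m inch '[[4.5,1.5,0,0,0,0,8.5],[0,0,0,0,0,0,8.5],[0,0,0,0,0,0,8.5]]'
python3 - <<'E'
from h import *
s=get_state();c=vision.read_camera("wrist");save(c,"w2.png");T=wT(s,c)
K=np.array(c["mtx"]);vv,uu=np.mgrid[0:384,0:512];D=c["depth"]
P=np.stack([(uu-K[0,2])/K[0,0]*D,-(vv-K[1,2])/K[1,1]*D,-D],-1)@T[:3,:3].T+T[:3,3]
r=silhouettes(c,"block")
m=r[0]["mask"]&(D>0);Q=P[m];Q2=Q[(Q[:,2]>.085)&(Q[:,2]<.097)]
print(np.percentile(Q[:,2],[2,50,98]),len(Q2),cv2.minAreaRect((Q2[:,:2]*1000).astype(np.float32)))
c=vision.read_camera("side")
goto((.590,-.077,.066),8.6)
E
```

```text
clock: 14.85
tcp_pos: [0.5778, -0.142, 0.1955]
orientation: [0.0, 0.654, 0.757, 0.0]
wrist_force: [0.8, -0.2, -1.0]
finger_gap: 0.085
clock: 15.15
tcp_pos: [0.5862, -0.0958, 0.1956]
orientation: [0.0, 0.652, 0.758, -0.0]
wrist_force: [-0.2, 0.0, 0.1]
finger_gap: 0.085
[0.08929411 0.09066793 0.09205549] 12845 ((591.0562133789062, -76.96800231933594), (60.01204299926758, 120.42501831054688), 9.370388984680176)
tcp [ 0.586  -0.0983  0.1955] z [-0. -0. -1.] y yaw 8.32 f [-0.7  0.5 -0.3] gap 0.0849 t 15.3
shift cm [ 2.05  0.71 12.95]
rot deg [-0.    0.01 -0.28] shift after rot [ 2.05  0.72 12.95]
```

View pics/w2.png

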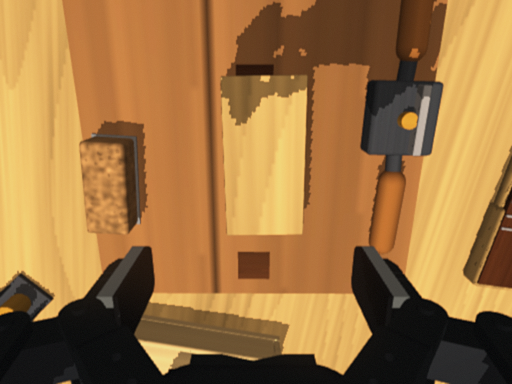

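```bash

python3 -m inch '[[2.05,0.8,0,0,0,0,8.5],[0,0,4,0,0,0,8.5],[0,0,4,0,0,0,8.5],[0,0,3,0,0,0,8.5],[0,0,1.5,0,0,0,8.5]]' 40
python3 -m inch '[[0,0,0,0,0,0,8.5],[0,0,0,0,0,0,8.5]]' 30
python3 -c "
from h import *
goto((.591,-.077,.068),8.4)"
```

```text
clock: 15.8
tcp_pos: [0.5888, -0.077, 0.0673]
orientation: [-0.002, 0.654, 0.756, -0.001]
wrist_force: [-0.0, 0.6, 0.8]
finger_gap: 0.0849
clock: 16.0
tcp_pos: [0.591, -0.077, 0.0709]
orientation: [-0.0, 0.654, 0.756, -0.0]
wrist_force: [-0.2, 0.4, 1.0]
finger_gap: 0.0849
tcp [ 0.591  -0.077   0.0709] z [-0.  0. -1.] y yaw 8.29 f [-0.2  0.4  1. ] gap 0.0849 t 16.0
shift cm [-0.   -0.    0.29]
rot deg [-0.   -0.   -0.11] shift after rot [-0.   -0.    0.29]
```

```bash

python3 -m inch '[[0,0,0,0,0,0.1,7],[0,0,0,0,0,0,6],[0,0,0,0,0,0,5.5],[0,0,0,0,0,0,5.5],[0,0,0,0,0,0,5.5]]' 30
python3 -c "
from h import *
goto((.566,.09,.071),8.4)"
```

```text
clock: 16.5
tcp_pos: [0.5921, -0.0762, 0.0725]
orientation: [0.002, 0.654, 0.756, 0.0]
wrist_force: [-1.0, -1.8, 5.9]
finger_gap: 0.0596
tcp [ 0.5921 -0.0762  0.0725] z [ 0.003 -0.002 -1.   ] y yaw 8.3 f [-1.  -1.8  5.9] gap 0.0596 t 16.5
shift cm [16.82 -0.18  0.11]
rot deg [ 0.15  0.12 -0.1 ] shift after rot [16.82 -0.15  0.15]
```

```bash

python3 -m inch '[[1,0,-0.05,0,0,0,5.5],[2,0,-0.05,0,0,0,5.5],[2.5,0,0,0,0,0,5.5],[2.5,0,0,0,0,0,5.5],[2.5,0,0,0,0,0,5.5]]'
python3 -m inch '[[2,0,0,0,0,0,5.5],[1.5,0,0,0,0,0,5.5],[1,0,0,0,0,0,5.5],[0,0,0,0,0,0,5.5],[0,0,0,0,0,0,5.5]]'
python3 - <<'E'
from h import *
goto((.566,.09,.071),8.4)
c=vision.read_camera("side");save(c,"side6.png")
cv2.imwrite("pics/side6c.png",cv2.resize(cv2.cvtColor(c["pixels"][120:260,150:350],cv2.COLOR_RGB2BGR),None,fx=4,fy=4,interpolation=cv2.INTER_CUBIC))
E
```

```text
clock: 17.0
tcp_pos: [0.5764, 0.029, 0.0725]
orientation: [0.001, 0.654, 0.756, 0.0]
wrist_force: [-0.3, -2.0, 1.3]
finger_gap: 0.0596
clock: 17.5
tcp_pos: [0.5696, 0.0749, 0.0725]
orientation: [-0.001, 0.653, 0.757, 0.002]
wrist_force: [-1.8, 6.2, 7.9]
finger_gap: 0.0594
tcp [0.5696 0.0749 0.0725] z [ 0.001  0.004 -1.   ] y yaw 8.4 f [-1.8  6.2  7.9] gap 0.0594 t 17.5
shift cm [ 1.55 -0.14  0.16]
rot deg [ 0.1  -0.22 -0.  ] shift after rot [ 1.55 -0.14  0.15]
```

View pics/side6c.png

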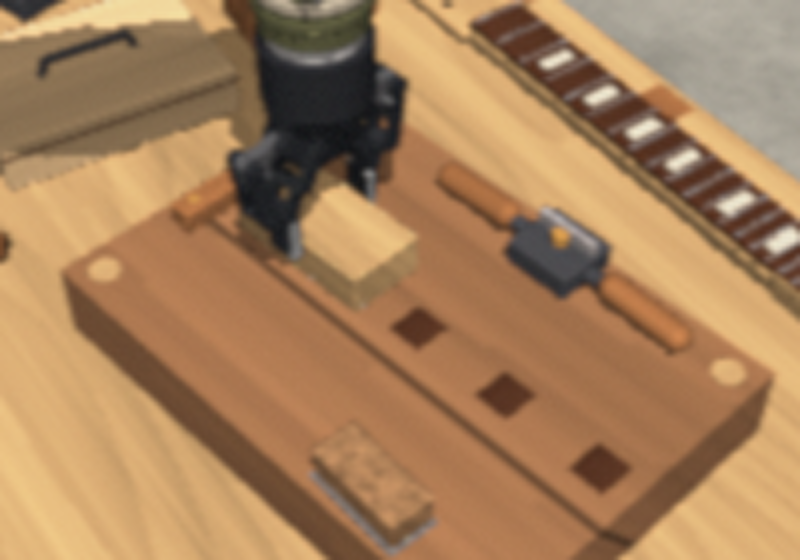

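```bash

python3 -m inch '[[0.5,0,0,0,0,0,5.5],[0.5,0,0,0,0,0,5.5],[0.2,0,0,0,0,0,5.5],[0,0,0,0,0,0,5.5]]'
python3 -m inch '[[0.15,0,0,0,0,0,5.5],[0.1,0,0,0,0,0,5.5],[0,0,0,0,0,0,5.5]]'
python3 -m inch '[[0.15,0,0,0,0,0,5.5],[0.1,0,0,0,0,0,5.5],[0,0,0,0,0,0,5.5]]'
```

```text
clock: 17.95
tcp_pos: [0.5685, 0.0841, 0.0725]
orientation: [0.001, 0.654, 0.756, 0.0]
wrist_force: [0.4, -3.2, 5.5]
finger_gap: 0.0593
clock: 18.25
tcp_pos: [0.5683, 0.0861, 0.0725]
orientation: [0.001, 0.654, 0.756, 0.0]
wrist_force: [1.1, -5.0, 6.3]
finger_gap: 0.0595
clock: 18.55
tcp_pos: [0.5679, 0.0885, 0.0725]
orientation: [0.001, 0.655, 0.756, 0.0]
wrist_force: [1.7, -3.7, 5.7]
finger_gap: 0.0591
```

```bash

python3 -m inch '[[0.1,0,0,0,0,0,5.5],[0.1,0,0,0,0,0,5.5],[0,0,0,0,0,0,5.5]]'
python3 -m inch '[[0.1,0,0,0,0,0,5.5],[0.1,0,0,0,0,0,5.5],[0,0,0,0,0,0,5.5]]'
python3 -m inch '[[0.1,0,0,0,0,0,5.5],[0.1,0,0,0,0,0,5.5],[0,0,0,0,0,0,5.5]]'
```

```text
clock: 18.85
tcp_pos: [0.5676, 0.0905, 0.0725]
orientation: [0.001, 0.655, 0.756, 0.0]
wrist_force: [0.6, -4.5, 4.2]
finger_gap: 0.0594
clock: 19.15
tcp_pos: [0.5676, 0.0908, 0.0725]
orientation: [0.002, 0.655, 0.756, -0.001]
wrist_force: [0.7, -10.4, 6.8]
finger_gap: 0.0594
clock: 19.45
tcp_pos: [0.5674, 0.0908, 0.0725]
orientation: [0.004, 0.656, 0.755, -0.002]
wrist_force: [1.0, -15.4, 5.9]
finger_gap: 0.0594
```

```bash

python3 -m inch '[[-0.15,0,0,0,0,0,5.5],[0,0,0,0,0,0,5.5],[0,0,0,0,0,0,6.2],[0,0,0,0,0,0,6.6],[0,0,0,0,0,0,8.5]]'
python3 -m inch '[[0,0,0,0,0,0,8.5],[0,0,0,0,0,0,8.5],[0,0,-2,0,0,0,8.5],[0,0,-4,0,0,0,8.5],[0,0,-4,0,0,0,8.5]]'
python3 -m inch '[[-4,0,-2,0,0,0,8.5],[-4,0,0,0,0,0,8.5],[-3,0,0,0,0,0,8.5],[0,0,0,0,0,0,8.5],[0,0,0,0,0,0,8.5]]'
python3 - <<'E'
from h import *
goto(None,8.4)
s=get_state();c=vision.read_camera("wrist");save(c,"w3.png");T=wT(s,c)
K=np.array(c["mtx"]);vv,uu=np.mgrid[0:384,0:512];D=c["depth"]
P=np.stack([(uu-K[0,2])/K[0,0]*D,-(vv-K[1,2])/K[1,1]*D,-D],-1)@T[:3,:3].T+T[:3,3]
np.save("P.npy",P);np.save("D.npy",D)
r=silhouettes(c,"block")
m=r[0]["mask"]&(D>0);Q=P[m];Q2=Q[(Q[:,2]>.085)&(Q[:,2]<.097)]
print(np.percentile(Q[:,2],[2,50,98]),len(Q2),cv2.minAreaRect((Q2[:,:2]*1000).astype(np.float32)))
m=(D>0)&(P[...,2]>.071)&(P[...,2]<.085)&(P[...,1]>.12)&(P[...,1]<.2)&(P[...,0]>.47)&(P[...,0]<.63)
Q=P[m];print("stop",cv2.minAreaRect((Q[:,:2]*1000).astype(np.float32)),np.median(Q[:,2]))
for n in ["side","scene"]:
    c=vision.read_camera(n);save(c,n+"7.png")
E
```

```text
clock: 19.95
tcp_pos: [0.5656, 0.0945, 0.0712]
orientation: [-0.001, 0.654, 0.757, -0.0]
wrist_force: [-0.1, 0.1, -0.4]
finger_gap: 0.0789
clock: 20.45
tcp_pos: [0.5652, 0.0944, 0.1719]
orientation: [-0.001, 0.654, 0.757, -0.001]
wrist_force: [1.2, -0.2, 0.4]
finger_gap: 0.085
clock: 20.95
tcp_pos: [0.5819, -0.0151, 0.1914]
orientation: [-0.0, 0.655, 0.756, 0.0]
wrist_force: [-0.2, 0.3, -0.2]
finger_gap: 0.0847
tcp [ 0.5819 -0.0151  0.1914] z [-0.     0.001 -1.   ] y yaw 8.23 f [-0.2  0.3 -0.2] gap 0.0847 t 20.95
rot deg [-0.02 -0.04 -0.17] shift after rot None
[0.08913569 0.0907046  0.09217811] 11037 ((569.7820434570312, 69.2354965209961), (60.255672454833984, 77.67902374267578), 8.86866283416748)
stop ((0.0, 0.0), (0.0, 0.0), 0.0) nan
  return _methods._mean(a, axis=axis, dtype=dtype,
  ret = ret.dtype.type(ret / rcount)
```

View pics/w3.png

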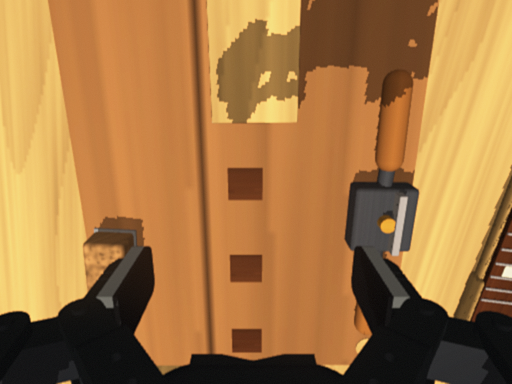

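View pics/side7.png

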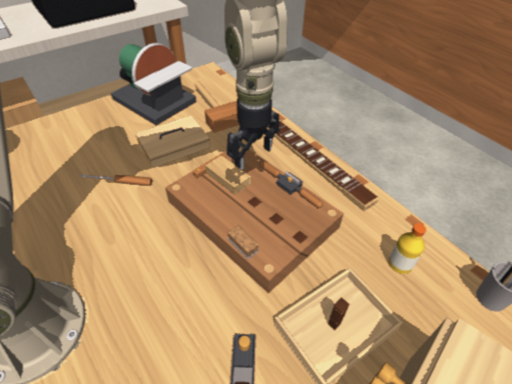

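The wrist view cuts off the stop; move back for a clear look at the joint.

```bash

python3 -m inch '[[3.5,0,-2,0,0,0,8.5],[3.5,0,-1,0,0,0,8.5],[0,0,0,0,0,0,8.5],[0,0,0,0,0,0,8.5]]'
python3 - <<'E'
from h import *
s=get_state();c=vision.read_camera("wrist");save(c,"w4.png");T=wT(s,c)
K=np.array(c["mtx"]);vv,uu=np.mgrid[0:384,0:512];D=c["depth"]
P=np.stack([(uu-K[0,2])/K[0,0]*D,-(vv-K[1,2])/K[1,1]*D,-D],-1)@T[:3,:3].T+T[:3,3]
np.save("P.npy",P);np.save("D.npy",D)
r=silhouettes(c,"block")
m=r[0]["mask"]&(D>0);Q=P[m];Q2=Q[(Q[:,2]>.085)&(Q[:,2]<.097)]
print(np.percentile(Q[:,2],[2,50,98]),len(Q2),cv2.minAreaRect((Q2[:,:2]*1000).astype(np.float32)))
m=(D>0)&(P[...,2]>.071)&(P[...,2]<.084)&(P[...,1]>.12)&(P[...,1]<.2)&(P[...,0]>.47)&(P[...,0]<.63)
Q=P[m];print("stop",cv2.minAreaRect((Q[:,:2]*1000).astype(np.float32)),np.median(Q[:,2]))
cv2.imwrite("pics/w4c.png",cv2.resize(cv2.cvtColor(c["pixels"][0:200,130:390],cv2.COLOR_RGB2BGR),None,fx=3,fy=3,interpolation=cv2.INTER_CUBIC))
E
```

```text
clock: 21.55
tcp_pos: [0.5719, 0.056, 0.222]
orientation: [0.0, 0.653, 0.757, 0.0]
wrist_force: [-0.7, -0.1, -1.0]
finger_gap: 0.0848
[0.08925438 0.09069982 0.09214367] 11326 ((566.52294921875, 90.23306274414062), (60.026222229003906, 120.20149993896484), 8.72958755493164)
stop ((548.9705810546875, 158.741455078125), (109.9580078125, 20.304777145385742), 8.376477241516113) 0.07675531380674891
```

View pics/w4c.png

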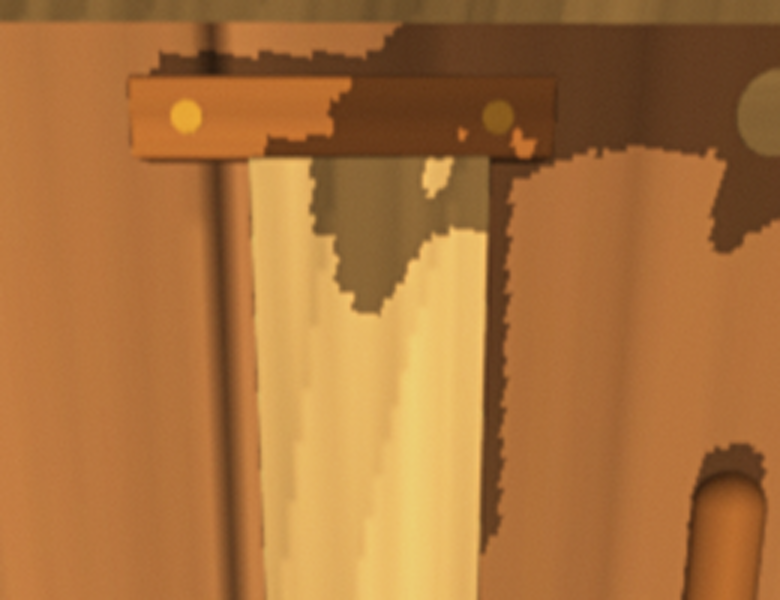

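The wrist view shows the block end meeting the batten along its whole width (crop rows about 158, columns 250–490). That gives a gap of about 0.3 mm, 0.35° off square and 7 mm off centre. The dog is upright in the tray (side7 (340,313)).

```bash
python3 -c "
from h import *
print(workorder.hand_in())"
```

```text
the job is handed in; nothing more can be done
None
```

The job is done and handed in at about 22 s of the 64 s allowed. `hand_in()` gives no verdict, so what follows is from my own checks.

- **Dog:** I rocked it about 6–9° each way while pulling up, and it came loose after about 10 mm of lift. The upward pull I read at the end of each move was never above 17 N. I measured the board once during the rocking, with about 7 mm of lift gained, and its top was still at z ≈ 60 mm. The dog stands upright and released in the tray, last seen there just before handing in.
- **Heel block:** I slid it along the board until it met the stop at about 10–15 N, eased off and let go. The last wrist-camera measurement put it about 0.3 mm from the stop face, 0.35° off square and 7 mm off centre. Its top is at 91 mm, so it lies flat.
- **Spokeshave and sanding block:** Both appear where they were in the pictures. I did not measure their positions again. The gripper was clear of everything at hand-in.

Two checks went less than cleanly:
- The first wrist view of the finished block cut off the stop, so I moved back and took a second one, which is where the figures above come from.
- The network's first guess for the hole was off in one picture, so I used the depth measurement of the dog instead.

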